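# Clear the short stopper and draw the index plunger of the gauging dial

## Robot

A 6-joint arm with a two-finger parallel gripper is mounted at the origin on a cart in front of the work surface, level with it; the furniture and walls round the work are solid. World frame = base frame: x ahead of the robot, y to its left, z up, the work surface at z = 0. Lengths are in m, angles in degrees, forces in N, time in s.
With the tool pointing down it reaches from about 0.375 to 0.9 m from the base axis. Payload 3.1 kg.
Tool frame: the origin (TCP) lies at the very end of the fingers, on their centre line; the grasp point (between the pads) lies behind it (bot.grip_depth is the z of the grasp point in the tool frame, in m); z points along the fingers, y is the direction in which the jaws open and shut (so a half turn about z gives the same grasp; the last joint's range is limited). The gripper opens to 87 mm and grips with 3 to 60 N. Pads are 19 mm wide; open, the fingers measure 117 mm over their backs; the gripper's body (75 mm by 190 mm) begins 51 mm behind the grasp point.
Start: joints at [60.877, 30.224, 82.088, -0, 67.689, -10.227], TCP at [0.202, 0.591, 0.223] pointing down, gripper open.
Joint ranges: [-176.69, 176.69], [-43.24, 126.21], [12.49, 139.97], [-82, 262], [0, 151.66], [-163.58, 163.58]. Speed limits (degrees/s): [159.86, 159.86, 180, 180, 180, 180].

## Interface

Orientations are given as a 3x3 rotation matrix whose columns are the frame's x, y, z axes.
In Python, from rig import bot, vision gives the robot as it stands. The module is installed in compiled form; this text tells all that it offers.
- The arm moves only by the shell command python3 -m jog 'ROWS'. ROWS is JSON, a list of rows, each a list of 3 entries, a list of its own where there are three numbers: the shift along the tool's x, y, z in mm, then the turn, a rotation vector about the tool's x, y, z in degrees, then the closure, from 0 (fully open) to 1 (shut). In form: [[[dx, dy, dz], [wx, wy, wz], fingers], ...]. A call has 1 to 12 rows; each row is the pose to reach, as a shift and turn from the pose commanded when the call began, along the tool's axes at that moment; what a row does not reach only later rows make up. A row lasts 1/12 s, in which the tool goes at most 41.7 mm and 7.16 degrees, less where a joint would pass 70% of its speed; a pose out of reach is approached as far as the arm can. A call with a gripper value outside its range is refused whole. The fingers move at their own pace and stop on an object; the grip force is fixed at half the most. Time passes only in rows, so rows that repeat a pose let the fingers close. It gives the time, the measured TCP pose, the force and the opening at its end, in the units of the state.
- bot.read_state(): the state, without advancing time (a new reading comes with each control period).
- vision.capture(name): name is "scene" or "top" or "wrist"; returns the picture (420x560x3 uint8, red, green, blue); there is no depth.
- vision.camera_info(name): a dict with "intrinsics" (3x3 intrinsics, pixels), "camera_from_world" (4x4, takes a point from world to camera coordinates); the wrist camera has in their place "mount" (4x4, takes a point from camera to tool coordinates, whose origin is the TCP and whose axes are the flange's). Camera axes: x right, y up, looking along -z (the intrinsics and any distortion apply to the point x, -y, -z); pixel columns grow to the right and rows downward; lengths in m; the calibration is good to about 2 mm. A picture is of the moment at which its call begins: read the wrist's pose just before it. camera_info takes no time and is no camera call.
- bot.hand_in(): hands the job in, once; it reports no verdict.
The state is a dict: "time_s": time; "joint_positions": joint angles; "qvel": joint speeds; "tau": joint torques, N m; "position": TCP position; "tcp_rot": TCP orientation; "force": force on the tool from outside, world axes, zero at the start; "moment": the same for the moment, N m; "opening": opening from 0.0 (shut) to 1.0 (fully open).
Only numpy, scipy, OpenCV 4.12 (cv2) and the standard library are available. Lean on these libraries where they do the work, as an engineer would, in place of code of your own. Each camera call takes 0.05 s, during which the arm holds its last target. There are 200 camera calls.

## Task

One of the three rubber stoppers on the front anvils of the gauging dial is cut too short: pick it off and drop it into the clear round tub, leaving the other stoppers where they stand. Then take the black knob of the dial's spring index plunger, pull it straight up all the way to its stop so that the pin is clear of the hole in the dial, and finish while still holding it there, so that the dial can be turned by hand to the next stopper.

Things in the scene. Friction and masses are not known exactly. Their poses are not given: they have to be found in the camera images.
- fixture: Gauging fixture, fixed to the bench: aluminium base plate 262 x 256 mm with a round aluminium dial and a plunger bracket (dark steel, 34 mm wide along x, from y = -130 to -78 mm, top 58 mm above the bench). Origin on the dial's upright axis at bench height, z up; -x is its front, facing the robot, turned by up to 0.35 rad. The plunger stands at (0, -95) mm.
- dial_top (a point): Centre of the dial's top face (214 mm across, 34 mm above the bench; low hub 12 mm in radius, 8 mm high), axes as the fixture's. Six steel anvil posts, 20 mm across and 10 mm high, at (-52, 0), (-26, 45), (-26, -45), (26, 45), (26, -45), (52, 0) mm; the first three are the front anvils.
- indicator (a point): Centre of the dial indicator (42 mm across, 118 mm above the bench) over the rear anvil at (52, 0) mm, held from a column at (118, 0) mm of the fixture; its highest point is 151 mm above the bench. Fixed; keep clear.
- short_stopper: The stopper that is too short: cream rubber, tapered, only 14 mm high (the good ones are 22 mm), 24 mm across at the foot and 20.5 mm at the top, 14 g give or take, standing loose on one of the three front anvils (which one varies), foot 44 mm above the bench. Origin at the centre of its underside, z up when it stands.
- stopper_a: Good cream rubber stopper, 22 mm high, 24 mm across at the foot, 19 mm at the top, loose on a front anvil; origin at the centre of its underside. To be left alone.
- stopper_b: Good stopper like stopper_a, on another front anvil. To be left alone.
- stopper_gauged: Good stopper like stopper_a, on the rear anvil under the dial indicator. To be left alone.
- tub: Clear round open tub for rejects, loose on the bench to the left of the fixture: 91 mm across at the rim, 40 mm high, about 76 mm clear width inside, floor 2 mm thick. Origin at the centre of its underside, z up.
- plunger (a joint): Travel of the index plunger in m: 0 = seated, the pin 10 mm deep in the hole of the dial; 0.010 = pin tip level with the dial's top; 0.014 = fully drawn, at the stop. It slides straight up; its spring pulls it back down with 6 N when seated and 13 N when fully drawn, so it snaps home if let go. Seated, the pin locks the dial.
- knob (a point): On the plunger, moves with it: the middle of the gripping part of the black round knob, on its axis. Its head is 28 mm across from 7 mm below this point to 7 mm above, crown 12 mm above; neck 19 mm across below. Seated, this point is 90 mm above the bench; the fixed sleeve below (17 mm across) ends 18 mm under it, the nut (23 mm across) 26 mm under it. z up.
- pin_tip (a point): Lower end of the plunger's pin (10 mm across), on its axis; 24 mm above the bench when seated.
- hole_mouth (a point): Centre of the mouth of the engaged index hole (12 mm wide) in the dial's top face, 34 mm above the bench; z up. Fixed.

How it is judged (in metres and radians):
On the way:
1. the short stopper lies in the tub, let go, while the plunger is still seated (horizontal distance between short_stopper and tub below 0.04 m and z of short_stopper in the frame of tub between -0.005 and 0.03 m and angle between tub's own z axis and vertical below 0.15 rad and contact force between the fingers and short_stopper below 0.1 N and value of joint plunger below 0.003 m), for 0.2 s.
At the end, for the whole second after the job is handed in: Short stopper rests released in the upright tub (within 40 mm of its axis, foot under 30 mm up); fingers hold the plunger still at 12 mm or more of its 14 mm travel, pin tip 2 mm or more above the hole; the three good stoppers stand upright on their anvils (horizontal distance between short_stopper and tub below 0.04 m and z of short_stopper in the frame of tub between -0.005 and 0.03 m and angle between each of tub, stopper_a, stopper_b, stopper_gauged's own z axis and vertical below 0.15 rad and contact force between the fingers and short_stopper below 0.1 N and linear speed of short_stopper below 0.02 m/s and value of joint plunger above 0.012 m and z of pin_tip in the frame of hole_mouth above 0.002 m and velocity of joint plunger between -0.01 and 0.01 m/s and contact force between the fingers and plunger above 4 N and distance between each of stopper_a, stopper_b, stopper_gauged and fixture below 0.078 m); the arm keeps its last pose, push and grip.
It fails at once if the plunger is drawn (more than 4 mm) while the short stopper is not yet in the tub (value of joint plunger above 0.004 m and not (horizontal distance between short_stopper and tub below 0.04 m and z of short_stopper in the frame of tub between -0.005 and 0.03 m and angle between tub's own z axis and vertical below 0.15 rad and contact force between the fingers and short_stopper below 0.1 N)).
It fails at once if a good stopper is knocked over or shifted by more than 15 mm (distance of any of stopper_a, stopper_b, stopper_gauged from where it was at the start of the episode above 0.015 m or angle between any of stopper_a, stopper_b, stopper_gauged's own z axis and vertical above 0.4 rad).
It also fails if it takes over 48 s, if anything falls off the work surface, if the arm or the gripper's body presses on something with over 40 N, if the wrist force passes 120 N, or if a joint passes its speed limit or range.

## Working session

There is one attempt and no reset: what is moved stays moved. The work goes in short steps, Python scripts to look and compute and a shell command to move; the robot and the scene stay as the last step left them, time stands still between calls to the robot, and variables do not carry over. Pictures are saved under pics/ and viewed, about 8 in all and at most 12, crops included, and the job is handed in when it is done.

```bash
mkdir -p pics; python3 - <<'E'
from rig import bot, vision
import cv2, numpy as np
for n in ["scene","top"]:
    im=vision.capture(n); np.save(f"pics/{n}.npy",im)
    cv2.imwrite(f"pics/{n}0.png",im[:,:,::-1])
    print(n,{k:np.round(v,4).tolist() if not isinstance(v,str) else v for k,v in vision.camera_info(n).items()})
print(vision.camera_info("wrist"),bot.grip_depth)
s=bot.read_state();print(s)
E
```

```text
scene {'intrinsics': [[501.4572, 0.0, 279.3778], [0.0, 501.4572, 203.097], [0.0, 0.0, 1.0]], 'camera_from_world': [[-0.9395, -0.3421, -0.0186, 0.5179], [0.1767, -0.5304, 0.8291, -0.1802], [-0.2935, 0.7756, 0.5588, -0.8045], [0.0, 0.0, 0.0, 1.0]]}
top {'intrinsics': [[424.0494, 0.0, 278.2935], [0.0, 424.0494, 210.5899], [0.0, 0.0, 1.0]], 'camera_from_world': [[-0.0198, -0.9997, -0.0143, 0.0273], [0.9901, -0.0216, 0.1384, -0.5746], [-0.1387, -0.0114, 0.9903, -0.9474], [0.0, 0.0, 0.0, 1.0]]}
{'intrinsics': array([[372.63789807,   0.        , 280.93405197],
       [  0.        , 372.63789807, 203.14244607],
       [  0.        ,   0.        ,   1.        ]]), 'mount': array([[ 1.97016989e-04,  9.60927214e-01,  2.76801104e-01,
         7.64051807e-02],
       [ 9.99999936e-01, -2.71890949e-04,  2.32117701e-04,
         2.24140929e-04],
       [ 2.98307930e-04,  2.76801040e-01, -9.60927206e-01,
        -1.61276455e-01],
       [ 0.00000000e+00,  0.00000000e+00,  0.00000000e+00,
         1.00000000e+00]])} -0.0187
{'time_s': 0.1, 'joint_positions': array([ 6.08776557e+01,  3.02739140e+01,  8.21481327e+01, -2.04472009e-03,
        6.76903014e+01, -1.02279059e+01]), 'qvel': array([ 0.08730933, -0.06488205, -0.04042606,  0.02053782, -0.01367216,
        0.0201841 ]), 'tau': array([-2.32230750e-04, -4.40984452e+01, -1.77151090e+01,  6.34638243e-02,
        5.34430076e-02, -5.15366310e-05]), 'position': array([0.20205427, 0.59074401, 0.22167162]), 'tcp_rot': array([[-9.46121048e-01,  3.23811838e-01, -9.25453893e-04],
       [ 3.23813007e-01,  9.46119521e-01, -1.72902693e-03],
       [ 3.15710606e-04, -1.93554277e-03, -9.99998077e-01]]), 'force': array([ 0.30885933, -0.2114761 , -0.58474306]), 'moment': array([-0.00563046,  0.015543  , -0.03493822]), 'opening': 0.9988815265715599}
```

View pics/scene0.png

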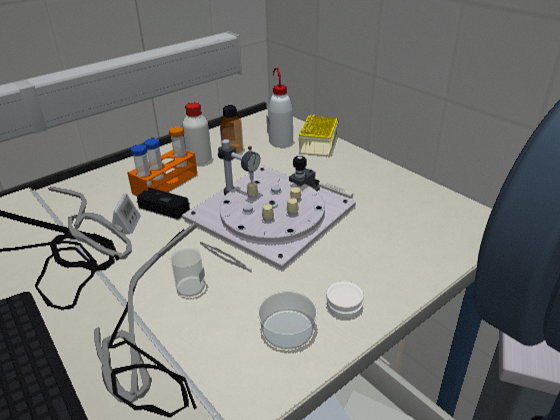

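View pics/top0.png

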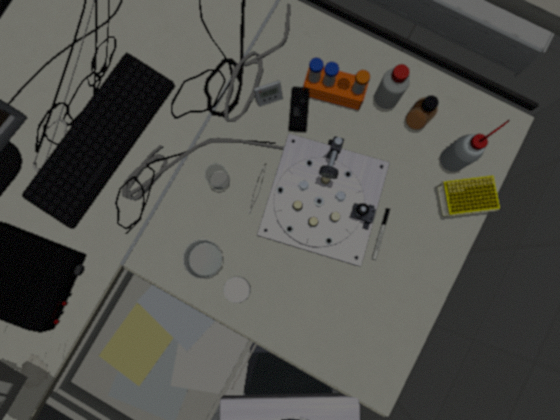

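Scene view: the clear tub is at about (288,320), the knob at (299,162), and the front stoppers at (295,193), (292,206) and (267,212). Top view: tub at (204,259), knob at (364,210), hub at (319,201), and the stoppers at (298,205), (313,222) and (335,216).

```bash
cat > h.py <<'E'
import numpy as np, cv2
from rig import bot, vision
def cam(n,st=None):
    i=vision.camera_info(n); K=np.array(i["intrinsics"])
    if n=="wrist":
        T=np.eye(4);T[:3,:3]=st["tcp_rot"];T[:3,3]=st["position"]; C=T@i["mount"]
    else: C=np.linalg.inv(i["camera_from_world"])
    return K,C
def ray(n,uv,st=None):
    K,C=cam(n,st); d=np.linalg.inv(K)@[uv[0],uv[1],1]; d=C[:3,:3]@[d[0],-d[1],-d[2]]
    return C[:3,3],d/np.linalg.norm(d)
def onz(n,uv,z,st=None):
    o,d=ray(n,uv,st); return o+d*(z-o[2])/d[2]
def proj(n,p,st=None):
    K,C=cam(n,st); q=np.linalg.inv(C)@[*p,1]; q=K@[q[0],-q[1],-q[2]]; return q[:2]/q[2]
def tri(obs):
    A=np.zeros((3,3));b=np.zeros(3)
    for n,uv,st in obs:
        o,d=ray(n,uv,st);M=np.eye(3)-np.outer(d,d);A+=M;b+=M@o
    return np.linalg.solve(A,b)
def cream(im,lo=(18,55,90),hi=(32,255,255),amin=15):
    m=cv2.inRange(cv2.cvtColor(im,cv2.COLOR_RGB2HSV),lo,hi)
    n,l,s,c=cv2.connectedComponentsWithStats(m); 
    return [(c[i].round(1).tolist(),s[i].tolist()) for i in range(1,n) if s[i][4]>=amin]
E
python3 - <<'E'
from h import *
t=np.load("pics/top.npy");s=np.load("pics/scene.npy")
for n,im in(("top",t),("scene",s)):
    for c,st in cream(im):
        x,y=c
        if (n=="top" and 250<x<390 and 130<y<260) or (n=="scene" and 180<x<350 and 150<y<260): print(n,c,st,onz(n,c,.06).round(3))
for nm,uv,z in(("tub",(204,259),.04),("knob",(364,210),.102),("hub",(319,201),.042)): print(nm,onz("top",uv,z).round(3))
a=cv2.resize(s[145:255,185:345],(800,550),interpolation=cv2.INTER_CUBIC)
cv2.imwrite("pics/sc.png",a[:,:,::-1])
a=cv2.resize(t[130:310,180:400],(792,648),interpolation=cv2.INTER_CUBIC)[:600]
cv2.imwrite("pics/tc.png",np.clip(a*1.6,0,255).astype(np.uint8)[:,:,::-1])
E
```

```text
scene [251.9, 188.5] [248, 182, 9, 13, 88] [ 0.642 -0.088  0.06 ]
scene [293.4, 199.4] [287, 187, 14, 25, 199] [ 0.549 -0.077  0.06 ]
scene [267.3, 211.1] [263, 204, 10, 14, 113] [ 0.583 -0.023  0.06 ]
tub [0.467 0.188 0.04 ]
knob [ 0.564 -0.172  0.102]
hub [ 0.595 -0.08   0.042]
```

View pics/sc.png

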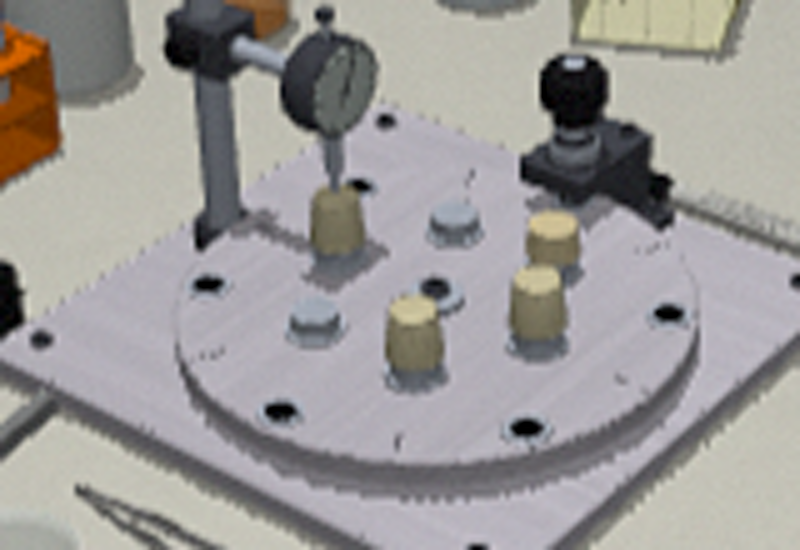

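View pics/tc.png

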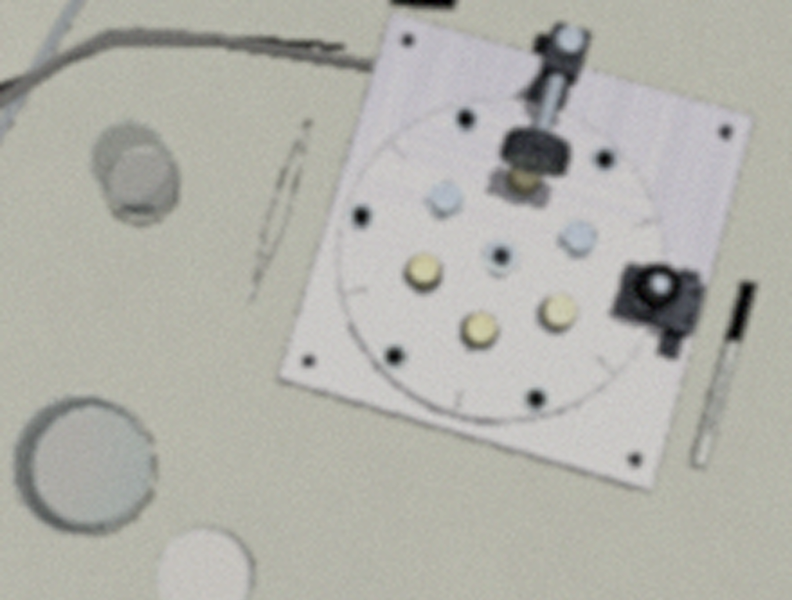

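Scene crop: the stopper at (553,240) beside the plunger is clearly shorter than the other two front ones, so the short one is on the (-26,-45) anvil. Top crop: its top face is at (558,312), i.e. full-image (335,216.7). The hub-to-knob vector is 97 mm against 95 expected, with fixture yaw about -18.6°. That means the tool's y axis already lies along the fixture's y. I'll move above the stopper next.

```bash
python3 -m jog '[[[-40,-40,0],[0,0,0],0],[[-80,-80,0],[0,0,0],0],[[-120,-118,0],[0,0,0],0],[[-160,-157,0],[0,0,0],0],[[-200,-196,0],[0,0,0],0],[[-240,-235,0],[0,0,0],0],[[-280,-275,0],[0,0,0],0],[[-320,-314,0],[0,0,0],0],[[-360,-353,0],[0,0,0],0],[[-400,-392,0],[0,0,0],0],[[-440,-431,0],[0,0,0],0],[[-480,-471,0],[0,0,0],0]]' && python3 -m jog '[[[-30,-29,0],[0,0,0],0.3],[[-60,-58,0],[0,0,0],0.5],[[-83,-81,0],[0,0,0],0.5],[[-83,-81,0],[0,0,0],0.5],[[-83,-81,0],[0,0,0],0.5],[[-83,-81,0],[0,0,0],0.5],[[-83,-81,0],[0,0,0],0.5],[[-83,-81,0],[0,0,0],0.5],[[-83,-81,0],[0,0,0],0.5],[[-83,-81,0],[0,0,0],0.5],[[-83,-81,0],[0,0,0],0.5]]'
python3 - <<'E'
from h import *
st=bot.read_state(); w=vision.capture("wrist"); np.save("pics/w1.npy",w); np.save("pics/w1st.npy",st,allow_pickle=True)
print(st["position"],st["tcp_rot"].round(4).tolist(),st["opening"],st["joint_positions"].round(1),st["qvel"].round(1))
cv2.imwrite("pics/w1.png",w[:,:,::-1])
for c,s in cream(w): print(c,s,onz("wrist",c,.058,st).round(4))
E
```

```text
time_s: 1.1
position: [0.427, 0.1425, 0.2225]
tcp_rot: [[-0.946, 0.324, -0.0], [0.324, 0.946, 0.0], [0.0, -0.0, -1.0]]
force: [1.2, 0.3, 0.1]
opening: 0.996
time_s: 2.02
position: [0.4788, 0.0417, 0.2227]
tcp_rot: [[-0.947, 0.323, 0.0], [0.323, 0.947, -0.0], [-0.0, 0.0, -1.0]]
force: [0.2, -0.6, -0.2]
opening: 0.501
[0.47883488 0.04166818 0.22265133] [[-0.9465, 0.3226, 0.0001], [0.3226, 0.9465, -0.0], [-0.0001, 0.0, -1.0]] 0.5013138830693971 [ -8.4  19.1 102.3   0.   58.6 -79.6] [-0.3  0.2 -0.2 -0.   0.1 -0.1]
[162.1, 307.3] [158, 277, 10, 58, 284] [ 0.5591 -0.1098  0.058 ]
[399.9, 307.7] [396, 278, 8, 57, 262] [0.6354 0.1129 0.058 ]
[541.1, 357.5] [533, 349, 18, 17, 31] [0.7393 0.2371 0.058 ]
[325.0, 356.0] [292, 355, 66, 2, 67] [0.6655 0.0263 0.058 ]
[259.5, 356.0] [232, 356, 56, 1, 56] [ 0.6438 -0.0377  0.058 ]
```

View pics/w1.png

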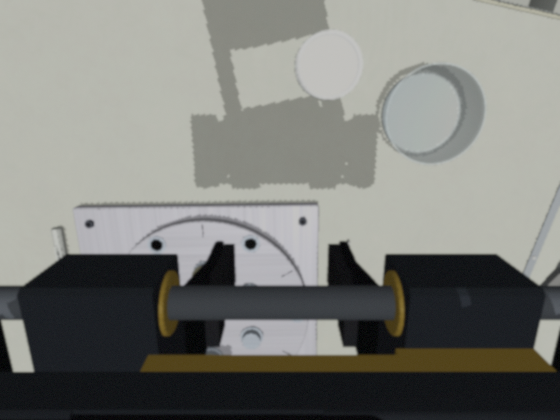

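The fingers hide what lies under the TCP, and the tub at (425,112) is clearly seen. I'll move on past the stopper and knob so that both appear in front of the fingers.

```bash
python3 -m jog '[[[-25,-19,0],[0,0,0],0.5],[[-50,-38,0],[0,0,0],0.5],[[-75,-57,0],[0,0,0],0.5],[[-100,-76,0],[0,0,0],0.5],[[-125,-95,0],[0,0,0],0.5],[[-150,-114,0],[0,0,0],0.5],[[-175,-133,0],[0,0,0],0.5],[[-196,-148,0],[0,0,0],0.5],[[-196,-148,0],[0,0,0],0.5],[[-196,-148,0],[0,0,0],0.5],[[-196,-148,0],[0,0,0],0.5]]'
python3 - <<'E'
from h import *
st=bot.read_state(); w=vision.capture("wrist"); np.save("pics/w2.npy",w); np.save("pics/w2st.npy",st,allow_pickle=True)
cv2.imwrite("pics/w2.png",w[:,:,::-1])
for c,s in cream(w): print(c,s,onz("wrist",c,.058,st).round(4))
s1=np.load("pics/w1st.npy",allow_pickle=True).item()
w1=np.load("pics/w1.npy")
print("tub from w1 rim",onz("wrist",(431,114),.04,s1).round(4))
E
```

```text
time_s: 2.98
position: [0.6158, -0.1618, 0.222]
tcp_rot: [[-0.946, 0.324, -0.002], [0.324, 0.946, 0.001], [0.002, 0.001, -1.0]]
force: [0.2, -0.5, 0.2]
opening: 0.501
[31.2, 241.2] [0, 195, 82, 92, 4837] [ 0.5913 -0.4001  0.058 ]
[162.8, 306.6] [159, 275, 10, 61, 327] [ 0.6946 -0.3117  0.058 ]
[399.1, 307.0] [394, 276, 10, 60, 321] [ 0.7705 -0.0912  0.058 ]
[541.2, 358.4] [533, 349, 17, 18, 41] [0.8763 0.033  0.058 ]
[280.5, 355.7] [206, 350, 151, 8, 228] [ 0.7861 -0.2203  0.058 ]
tub from w1 rim [0.4649 0.189  0.04  ]
```

View pics/w2.png

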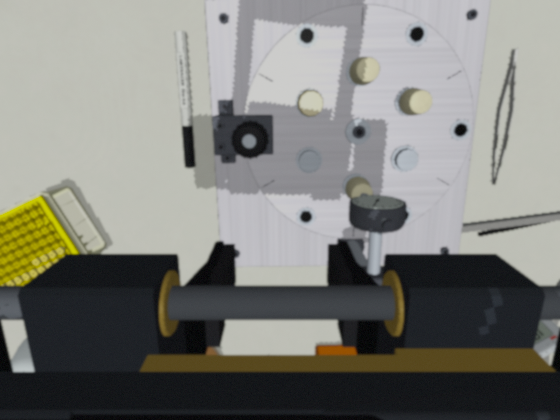

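Wrist view: short stopper top at (311,101), knob at (249,140), hub at (359,131), the good stoppers at (366,69) and (417,101), and the indicator at (378,212).

```bash
python3 - <<'E'
from h import *
st=np.load("pics/w2st.npy",allow_pickle=True).item(); w=np.load("pics/w2.npy"); hsv=cv2.cvtColor(w,cv2.COLOR_RGB2HSV)
m=((w.max(2)<45)*255).astype(np.uint8); m[:, :228]=0;m[:,275:]=0;m[:105]=0;m[170:]=0
c=cv2.findContours(m,0,2)[0]; c=max(c,key=cv2.contourArea); knob,r=cv2.minEnclosingCircle(c); print("knob px",knob,r)
sm=hsv[85:120,295:328]; ys,xs=np.where((sm[...,1]>45)&(sm[...,2]>110)); print(len(xs)); 
sp=(295+xs.mean(),85+ys.mean()); print(sp,(xs.min()+295,xs.max()+295,ys.min()+85,ys.max()+85))
K=onz("wrist",knob,.093,st); H=onz("wrist",(358.7,131.3),.042,st); S=onz("wrist",sp,.053,st)
B=onz("wrist",(310,159),.044,st); L=onz("wrist",(405,158),.044,st)
print("K",K,"H",H,"S",S,"post-",B,"post+",L)
d=K-H; print("dist",np.hypot(*d[:2]),"yaw",np.degrees(np.arctan2(d[0],-d[1])))
e=B-L; print("posts",np.hypot(*e[:2]),np.degrees(np.arctan2(e[0],-e[1])))
mid=(B+L)/2
for yaw in (-18.,-19.):
  t=np.radians(yaw);R=np.array([[np.cos(t),-np.sin(t)],[np.sin(t),np.cos(t)]])
  print(yaw,"short pred",H[:2]+R@[-.026,-.045],"knob",H[:2]+R@[0,-.095],"H from posts",mid[:2]-R@[.026,0])
print(onz("top",(335,216.7),.058),onz("top",(362.8,209.7),.095))
Rt=st["tcp_rot"]
for n,P in(("S",S),("K",K)): print(n,"tool shift to xy:",(Rt.T@(P-st["position"])*1000).round(1))
E
```

```text
knob px (249.6596221923828, 139.2042236328125) 18.816179275512695
58
(np.float64(307.98275862068965), np.float64(112.08620689655172)) (np.int64(300), np.int64(316), np.int64(109), np.int64(115))
K [ 0.56595213 -0.17006231  0.093     ] H [ 0.59507581 -0.08023423  0.042     ] S [ 0.56351987 -0.11903416  0.053     ] post- [ 0.60446645 -0.12953365  0.044     ] post+ [ 0.63175251 -0.04694267  0.044     ]
dist 0.0944313154437571 yaw -17.963509720975612
posts 0.08698160265966658 -18.282310041203086
-18.0 short pred [ 0.55644258 -0.11499733] knob [ 0.5657192 -0.1705846] H from posts [ 0.59338201 -0.08020372]
-19.0 short pred [ 0.55584176 -0.11431779] knob [ 0.56414684 -0.17005849] H from posts [ 0.593526   -0.07977339]
[ 0.55570107 -0.11375276  0.058     ] [ 0.56531063 -0.17063209  0.095     ]
S tool shift to xy: [ 62.9  23.4 169.1]
K tool shift to xy: [ 44.2 -24.  129.1]
```

The knob agrees across the views to within 1 mm: (0.5655,-0.1705). For the stopper I use the geometry and top view, (0.556,-0.1145), because the wrist colour mask caught only its lit side. Now over it with the fingers narrowed, to clear the bracket, then down.

```bash
python3 -m jog '[[[25,9,0],[0,0,0],0.62],[[50,17,0],[0,0,0],0.62],[[75,25.5,0],[0,0,0],0.62],[[75,25.5,0],[0,0,0],0.62],[[75,25.5,20],[0,0,0],0.62],[[75,25.5,45],[0,0,0],0.62],[[75,25.5,70],[0,0,0],0.62],[[75,25.5,90],[0,0,0],0.62],[[75,25.5,105],[0,0,0],0.62],[[75,25.5,105],[0,0,0],0.62],[[75,25.5,105],[0,0,0],0.62]]'
python3 - <<'E'
from h import *
st=bot.read_state(); P=np.array([.556,-.1145,.058]); print((st["tcp_rot"].T@(P-st["position"])*1000).round(1),st["position"],st["opening"])
s=vision.capture("scene"); a=cv2.resize(s[95:255,185:385],(750,600),interpolation=cv2.INTER_CUBIC)
cv2.imwrite("pics/s2.png",a[:,:,::-1])
E
```

```text
time_s: 3.95
position: [0.5534, -0.1133, 0.1173]
tcp_rot: [[-0.946, 0.323, -0.001], [0.323, 0.946, 0.001], [0.002, 0.0, -1.0]]
force: [-0.0, -0.4, 1.2]
opening: 0.379
[-3.  -0.3 59.3] [ 0.55335932 -0.11325728  0.11730341] 0.378922795897383
```

View pics/s2.png

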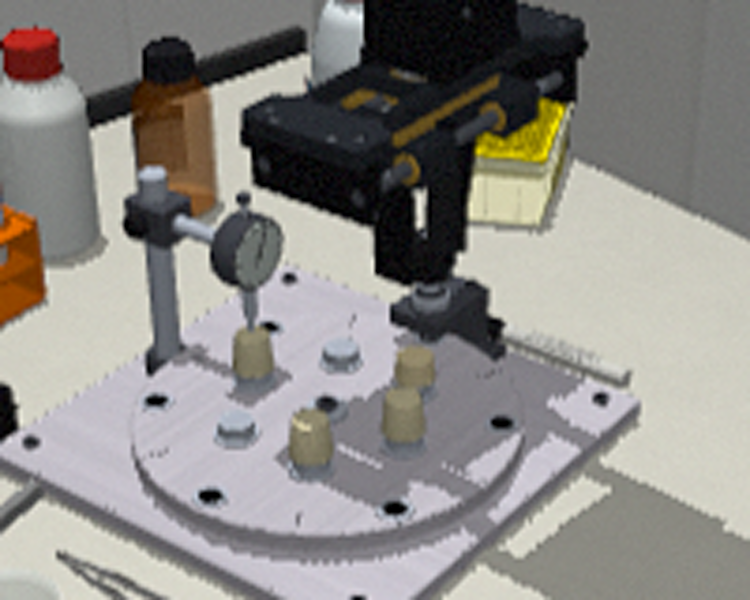

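The picture shows the fingers above the short stopper, with the body wide along the jaw axis as I assumed. With the TCP at z = 0.043 the body will sit about 10 mm above the knob. Going down and gripping.

```bash
python3 -m jog '[[[0,0,15],[0,0,0],0.62],[[0,0,30],[0,0,0],0.62],[[0,0,45],[0,0,0],0.62],[[0,0,58],[0,0,0],0.62],[[0,0,68],[0,0,0],0.62],[[0,0,74],[0,0,0],0.62],[[0,0,74],[0,0,0],0.62],[[0,0,74],[0,0,0],0.8],[[0,0,74],[0,0,0],1],[[0,0,74],[0,0,0],1],[[0,0,74],[0,0,0],1],[[0,0,74],[0,0,0],1]]' && python3 -m jog '[[[0,0,0],[0,0,0],1],[[0,0,0],[0,0,0],1],[[0,0,-5],[0,0,0],1],[[0,0,-15],[0,0,0],1],[[0,0,-30],[0,0,0],1],[[0,0,-50],[0,0,0],1],[[0,0,-70],[0,0,0],1],[[0,0,-90],[0,0,0],1],[[0,0,-100],[0,0,0],1],[[0,0,-100],[0,0,0],1],[[0,0,-100],[0,0,0],1]]'
python3 - <<'E'
from h import *
s=vision.capture("scene"); a=cv2.resize(s[75:275,185:435],(750,600),interpolation=cv2.INTER_CUBIC)
cv2.imwrite("pics/s3.png",a[:,:,::-1])
st=bot.read_state(); T=np.array([.4655,.1885,.04]); print((st["tcp_rot"].T@(T-st["position"])*1000).round(1),st["position"],st["opening"])
E
```

```text
time_s: 5.0
position: [0.5545, -0.1144, 0.0444]
tcp_rot: [[-0.946, 0.324, 0.002], [0.324, 0.946, -0.001], [-0.002, -0.0, -1.0]]
force: [0.3, -0.2, 3.9]
opening: 0.247
time_s: 5.92
position: [0.5538, -0.1141, 0.1439]
tcp_rot: [[-0.946, 0.324, 0.001], [0.324, 0.946, -0.0], [-0.001, -0.0, -1.0]]
force: [-0.2, 0.0, 0.4]
opening: 0.245
[180.7 257.6 103.3] [ 0.55317485 -0.1138504   0.14302865] 0.24616725793929825
```

View pics/s3.png

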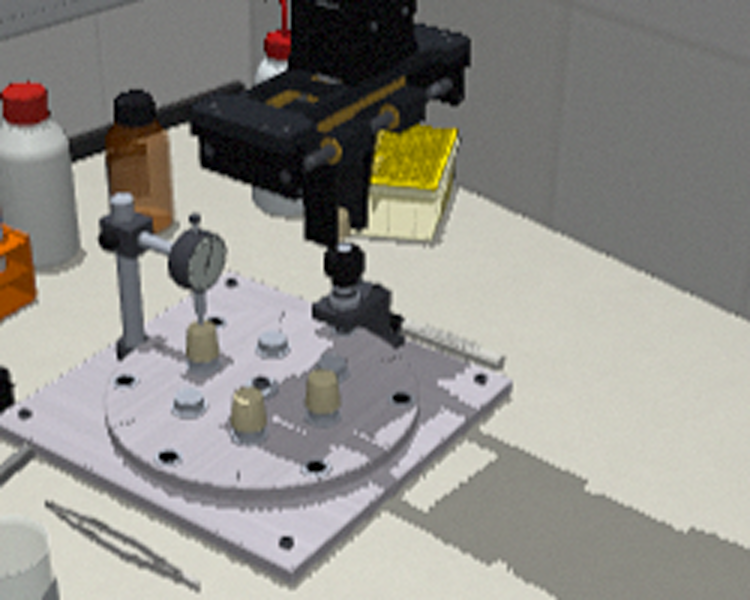

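The stopper is held, with its anvil empty and the others untouched. Carrying it to the tub.

```bash
python3 -m jog '[[[16,23,0],[0,0,0],1],[[36,51,0],[0,0,0],1],[[56,80,0],[0,0,0],1],[[76,108,0],[0,0,0],1],[[96,137,0],[0,0,0],1],[[116,165,0],[0,0,0],1],[[136,194,0],[0,0,0],1],[[156,222,0],[0,0,0],1],[[172,245,0],[0,0,0],1],[[181,258,0],[0,0,0],1],[[181,258,0],[0,0,0],1],[[181,258,0],[0,0,0],1]]' && python3 -m jog '[[[0,0,0],[0,0,0],1],[[0,0,0],[0,0,0],1],[[0,0,0],[0,0,0],1]]'
python3 - <<'E'
from h import *
st=bot.read_state(); print(st["joint_positions"].round(1),st["opening"])
for T in ([.467,.188,.04],[.4649,.189,.04]): print((st["tcp_rot"].T@(np.array(T)-st["position"])*1000).round(1))
E
```

```text
time_s: 6.97
position: [0.465, 0.189, 0.1424]
tcp_rot: [[-0.947, 0.322, -0.003], [0.322, 0.947, -0.001], [0.002, -0.002, -1.0]]
force: [-1.0, -0.0, 0.9]
opening: 0.24
time_s: 7.22
position: [0.4665, 0.1875, 0.1433]
tcp_rot: [[-0.945, 0.326, -0.0], [0.326, 0.945, -0.0], [0.0, -0.0, -1.0]]
force: [-0.5, 0.8, 0.2]
opening: 0.244
[  9.1  27.8 103.9  -0.   48.3 -61.8] 0.24386695281847984
[ -0.3   0.7 103.3]
[  2.    0.9 103.3]
```

```bash
python3 -m jog '[[[0,1,20],[0,0,0],1],[[0,1,40],[0,0,0],1],[[0,1,60],[0,0,0],1],[[0,1,80],[0,0,0],1],[[0,1,95],[0,0,0],1],[[0,1,108],[0,0,0],1],[[0,1,118],[0,0,0],1],[[0,1,126],[0,0,0],1],[[0,1,126],[0,0,0],1],[[0,1,126],[0,0,0],1],[[0,1,126],[0,0,0],0.64],[[0,1,126],[0,0,0],0.64]]' && python3 -m jog '[[[0,0,0],[0,0,0],0.64],[[0,0,0],[0,0,0],0.64],[[0,0,0],[0,0,0],0.64],[[0,0,-8],[0,0,0],0.64],[[0,0,-25],[0,0,0],0.64],[[0,0,-50],[0,0,0],0.6],[[0,0,-80],[0,0,0],0.5],[[0,0,-120],[0,0,0],0.5],[[0,0,-160],[0,0,0],0.5],[[0,0,-190],[0,0,0],0.5],[[0,0,-190],[0,0,0],0.5],[[0,0,-190],[0,0,0],0.5]]'
python3 - <<'E'
from h import *
s=vision.capture("scene"); a=cv2.resize(s[150:370,185:435],(682,600),interpolation=cv2.INTER_CUBIC)
cv2.imwrite("pics/s4.png",a[:,:,::-1])
st=bot.read_state(); T=np.array([.5655,-.1705,.0]); R=st["tcp_rot"]; print((R.T@(T-st["position"])*1000).round(1),st["position"],st["joint_positions"].round(1))
E
```

```text
time_s: 8.22
position: [0.4671, 0.1896, 0.0183]
tcp_rot: [[-0.946, 0.324, 0.002], [0.324, 0.946, 0.0], [-0.001, 0.001, -1.0]]
force: [-0.4, -0.2, 0.2]
opening: 0.318
time_s: 9.22
position: [0.4675, 0.1898, 0.2101]
tcp_rot: [[-0.946, 0.324, 0.006], [0.324, 0.946, 0.001], [-0.005, 0.003, -1.0]]
force: [-0.0, 0.2, -1.1]
opening: 0.499
[-210.3 -308.6  208.3] [0.46614438 0.18954446 0.20827748] [  9.4  22.  100.3  -0.   57.6 -61.7]
```

View pics/s4.png

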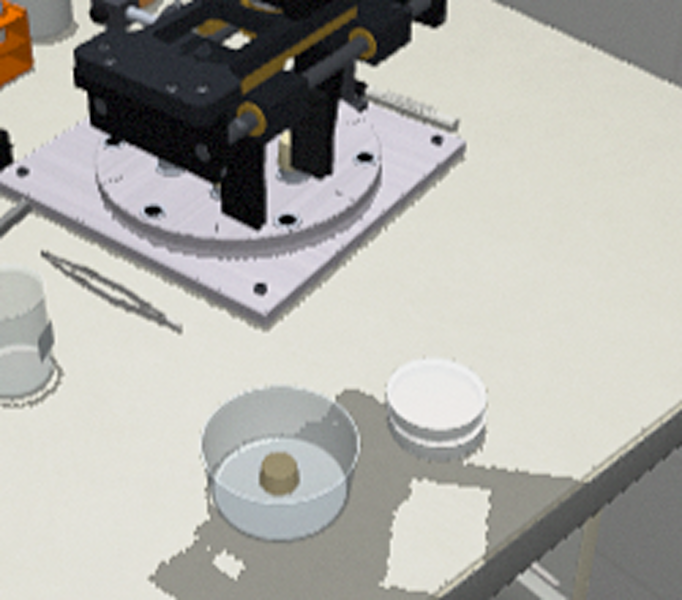

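The stopper sits in the middle of the upright tub at crop (279,473). Next is the knob: travel there while turning the jaws 90° so the wide body stays clear of the indicator.

```bash
python3 -m jog '[[[-15,-22,0],[0,0,7],0.45],[[-33,-48,0],[0,0,14],0.45],[[-51,-75,0],[0,0,21],0.45],[[-69,-101,0],[0,0,28],0.45],[[-87,-128,0],[0,0,35],0.45],[[-105,-154,0],[0,0,42],0.45],[[-123,-180,0],[0,0,49],0.45],[[-141,-207,0],[0,0,56],0.45],[[-159,-233,0],[0,0,63],0.45],[[-177,-260,0],[0,0,70],0.45],[[-195,-286,0],[0,0,77],0.45],[[-210,-309,0],[0,0,84],0.45]]' && python3 -m jog '[[[0,0,0],[0,0,6],0.45],[[0,0,0],[0,0,6],0.45],[[0,0,0],[0,0,6],0.45],[[0,0,0],[0,0,6],0.45]]'
python3 - <<'E'
from h import *
st=bot.read_state(); T=np.array([.5655,-.1705,.071]); R=st["tcp_rot"]; print((R.T@(T-st["position"])*1000).round(1),st["position"],st["joint_positions"].round(1),st["opening"])
print([c for c in cream(vision.capture("top"))])
E
```

```text
time_s: 10.27
position: [0.5641, -0.1724, 0.205]
tcp_rot: [[0.23, 0.973, -0.004], [0.973, -0.23, 0.002], [0.001, -0.005, -1.0]]
force: [0.1, 0.4, 0.3]
opening: 0.553
time_s: 10.6
position: [0.5639, -0.1695, 0.2061]
tcp_rot: [[0.321, 0.947, -0.003], [0.947, -0.321, 0.002], [0.001, -0.004, -1.0]]
force: [-0.4, -0.3, -0.5]
opening: 0.55
[ -0.5   2.4 135.1] [ 0.56387124 -0.16953882  0.20608526] [-27.6  28.6  88.3   0.   63.3  -8.9] 0.5501221466645058
[([488.3, 195.2], [475, 175, 26, 38, 626]), ([130.1, 322.1], [100, 304, 53, 51, 522])]
```

```bash
python3 -m jog '[[[0,2,20],[0,0,0],0.45],[[0,2,45],[0,0,0],0.45],[[0,2,70],[0,0,0],0.45],[[0,2,90],[0,0,0],0.45],[[0,2,105],[0,0,0],0.45],[[0,2,118],[0,0,0],0.45],[[0,2,128],[0,0,0],0.45],[[0,2,136],[0,0,0],0.45],[[0,2,136],[0,0,0],0.45],[[0,2,136],[0,0,0],0.45],[[0,2,136],[0,0,0],0.45]]'
python3 - <<'E'
from h import *
st=bot.read_state(); T=np.array([.5655,-.1705,.071]); R=st["tcp_rot"]; print((R.T@(T-st["position"])*1000).round(1),st["position"],st["force"])
s=vision.capture("scene"); a=cv2.resize(s[100:340,195:475],(700,600),interpolation=cv2.INTER_CUBIC)
cv2.imwrite("pics/s5.png",a[:,:,::-1])
E
```

```text
time_s: 11.57
position: [0.5675, -0.1715, 0.0722]
tcp_rot: [[0.323, 0.946, 0.001], [0.946, -0.323, -0.001], [-0.0, 0.001, -1.0]]
force: [-0.0, -0.1, -0.7]
opening: 0.55
[ 0.3 -2.3  1.2] [ 0.56754116 -0.17154442  0.07224963] [-0.03050735 -0.10302791 -0.65973676]
```

View pics/s5.png

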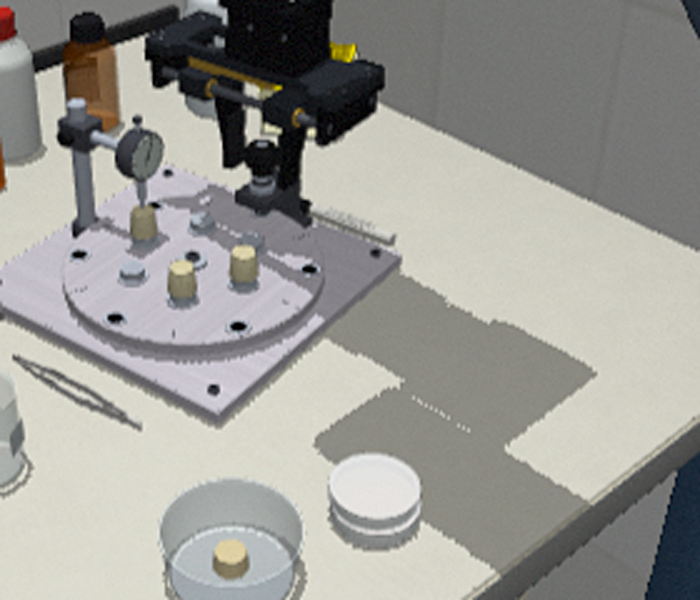

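The knob at (262,155) stands between the fingers, and the stopper is still in the tub at (231,558). I'll correct 2 mm in y and close.

```bash
python3 -m jog '[[[0,-2,1],[0,0,0],0.45],[[0,-2,1],[0,0,0],0.45],[[0,-2,1],[0,0,0],0.6],[[0,-2,1],[0,0,0],0.65],[[0,-2,1],[0,0,0],1],[[0,-2,1],[0,0,0],1],[[0,-2,1],[0,0,0],1],[[0,-2,1],[0,0,0],1],[[0,-2,1],[0,0,0],1],[[0,-2,1],[0,0,0],1],[[0,-2,1],[0,0,0],1],[[0,-2,1],[0,0,0],1]]'
```

```text
time_s: 12.62
position: [0.5664, -0.1714, 0.0707]
tcp_rot: [[0.324, 0.946, 0.003], [0.946, -0.324, -0.001], [-0.0, 0.003, -1.0]]
force: [6.1, -2.1, -2.6]
opening: 0.303
```

```bash
python3 -m jog '[[[0,0.5,-1],[0,0,0],1],[[0,0.5,-2],[0,0,0],1],[[0,0.5,-3],[0,0,0],1],[[0,0.5,-4],[0,0,0],1],[[0,0.5,-5],[0,0,0],1],[[0,0.5,-6],[0,0,0],1],[[0,0.5,-7],[0,0,0],1],[[0,0.5,-7],[0,0,0],1],[[0,0.5,-7],[0,0,0],1]]'; python3 -m jog '[[[0,0,-1],[0,0,0],1],[[0,0,-2],[0,0,0],1],[[0,0,-3],[0,0,0],1],[[0,0,-4],[0,0,0],1],[[0,0,-5],[0,0,0],1],[[0,0,-6],[0,0,0],1],[[0,0,-6],[0,0,0],1],[[0,0,-6],[0,0,0],1]]'
```

```text
time_s: 13.37
position: [0.5663, -0.1713, 0.0765]
tcp_rot: [[0.324, 0.946, 0.001], [0.946, -0.324, -0.001], [-0.0, 0.001, -1.0]]
force: [6.0, -1.5, -9.1]
opening: 0.305
time_s: 14.03
position: [0.5663, -0.1713, 0.082]
tcp_rot: [[0.324, 0.946, 0.001], [0.946, -0.324, -0.0], [0.0, 0.001, -1.0]]
force: [7.5, -1.5, -11.3]
opening: 0.301
```

The force follows the spring law (11.3 N at about 11 mm), so there's no slip. I'll continue to the stop.

```bash
python3 -m jog '[[[0,0.5,-0.5],[0,0,0],1],[[0,0.5,-1],[0,0,0],1],[[0,0.5,-1.5],[0,0,0],1],[[0,0.5,-2],[0,0,0],1],[[0,0.5,-2],[0,0,0],1],[[0,0.5,-2],[0,0,0],1]]'; python3 -m jog '[[[0,0,-0.5],[0,0,0],1],[[0,0,-1],[0,0,0],1],[[0,0,-1],[0,0,0],1],[[0,0,-1],[0,0,0],1]]'; python3 -m jog '[[[0,0,-0.5],[0,0,0],1],[[0,0,-0.5],[0,0,0],1],[[0,0,-0.5],[0,0,0],1],[[0,0,-0.5],[0,0,0],1]]'
```

```text
time_s: 14.53
position: [0.5663, -0.1713, 0.0837]
tcp_rot: [[0.324, 0.946, 0.0], [0.946, -0.324, 0.0], [0.0, 0.0, -1.0]]
force: [6.6, -2.9, -12.7]
opening: 0.301
time_s: 14.87
position: [0.5663, -0.1713, 0.0846]
tcp_rot: [[0.324, 0.946, 0.0], [0.946, -0.324, 0.0], [0.0, 0.0, -1.0]]
force: [7.6, -2.4, -13.2]
opening: 0.306
time_s: 15.2
position: [0.5663, -0.1713, 0.0848]
tcp_rot: [[0.324, 0.946, 0.0], [0.946, -0.324, 0.0], [0.0, -0.0, -1.0]]
force: [5.7, -2.2, -14.6]
opening: 0.306
```

z has risen 14.1 mm and the force is now above 13 N with no further motion, so it's at the stop. A short hold and a final look.

```bash
python3 -m jog '[[[0,0,0],[0,0,0],1],[[0,0,0],[0,0,0],1],[[0,0,0],[0,0,0],1],[[0,0,0],[0,0,0],1],[[0,0,0],[0,0,0],1],[[0,0,0],[0,0,0],1],[[0,0,0],[0,0,0],1],[[0,0,0],[0,0,0],1],[[0,0,0],[0,0,0],1],[[0,0,0],[0,0,0],1],[[0,0,0],[0,0,0],1],[[0,0,0],[0,0,0],1]]'
python3 - <<'E'
from h import *
s=vision.capture("scene"); a=cv2.resize(s[120:345,195:455],(693,600),interpolation=cv2.INTER_CUBIC)
cv2.imwrite("pics/s6.png",a[:,:,::-1])
E
```

```text
time_s: 16.2
position: [0.5663, -0.1713, 0.0849]
tcp_rot: [[0.324, 0.946, 0.0], [0.946, -0.324, 0.0], [0.0, -0.0, -1.0]]
force: [7.6, -2.4, -15.1]
opening: 0.301
```

View pics/s6.png

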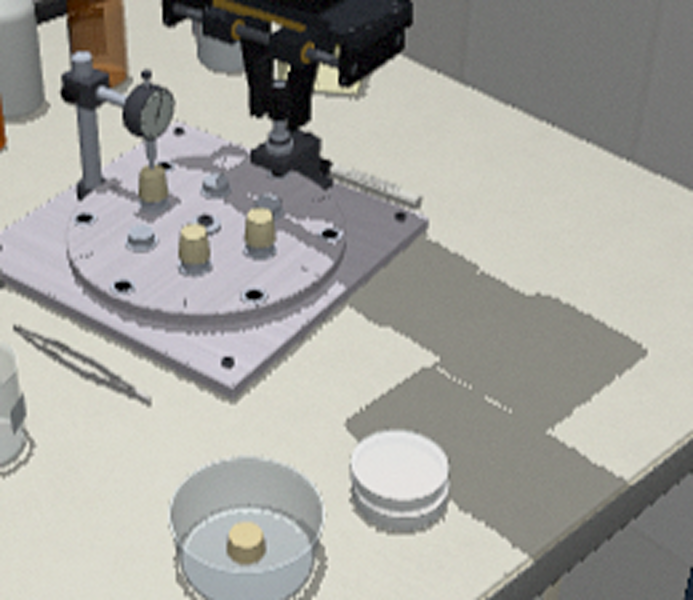

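The fingers hold the raised knob at (285,100), the three good stoppers stand at (152,186), (194,247) and (260,229), and the short one lies in the tub at (246,543). The hold is steady, so I'm handing in.

```bash
python3 -c "
from rig import bot
print(bot.hand_in())"
```

```text
the job is handed in; nothing more can be done
None
```

The short stopper is in the tub, and I handed the job in at about 16 s of the 48 s with the gripper still holding the plunger drawn. The hand-in reports no verdict.

- **Stopper:** the short one was on the front anvil next to the plunger. I lowered it into the tub and let go there before touching the knob. The last picture shows it lying in the middle of the upright tub, with the three good stoppers standing on their anvils.
- **Plunger:** I gripped the knob and raised it 14.1 mm. The force followed the spring up to 13 N, then climbed to about 15 N with almost no further movement, which fits being at the stop. Over the last second of holding, the height stayed steady at 84.8–84.9 mm.
- **Off-nominal readings:** a sideways force of about 8 N remained on the tool because the grip was slightly off the knob's axis. The grip opening read about 26 mm where the knob head is 28 mm; I put this down to pad give or the opening scale, but did not check it.
- **Measurement:** one colour mask for the short stopper caught only its lit side, so I took its position from the top view and the fixture geometry instead, which agreed within about 1 mm.

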